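# Stow a module in the press-and-turn dry canister

## Task

Put the loose silver network module away in the dry-storage canister: press the canister's lid down against its spring seal, turn it anticlockwise until you feel its stop, without forcing it, take it off and set it on the bench, and lay the module inside below the rim. Then put the lid back on and lock it the same way, pressing it down and turning it clockwise, so that it stays down by itself; leave the other things on the bench where they are.

Things in the scene. Friction and masses are not known exactly. Their poses are not given: they have to be found in the camera images.
- stand: Stand of the dry-storage canister: a dark 142x142x6 mm steel plate fixed to the bench, with a clamp ring that holds the round aluminium canister (121 mm across, rim of its neck 54 mm above the bench) fast and upright. Origin: centre of the plate's underside, on the bench and on the canister's axis; z up, x and y along the plate's edges.
- canister_mouth (a point): Centre of the canister's mouth, level with the rim, 54 mm above the bench. Clear width inside 86 mm; the inner floor lies 45 mm below. A spring-loaded seal ring stands 6.5 mm above the rim under the locked lid, 10.5 mm with the lid off or unlocked. Outside the neck, three 6 mm rails (119 mm across over all, 85 degrees wide, undersides 45 mm above the bench) hold the lid's lugs.
- lid: Grey round lid, 132 mm across, about 0.2 kg, bar grip on top. Origin: centre of the skirt's lower edge; z up, x along the bar. Flat top 26 mm above the origin. At the start it is locked on the canister, bar within 2 degrees of the stand's x, origin 38.5 mm above the bench. On the canister but not locked it stands at 42.5 mm or higher.
- lid_grip (a point): Middle of the lid's bar, 37 mm above the lid's origin; x along the bar, y across it. The bar is 76 mm long, 16 wide, 22 high: its top is 11 mm above this point, the lid's flat top 11 mm below it. The spring pushes the lid up with 8 N locked and 0.9 N more per mm. It turns only while kept at least 4 mm (12 N) down; at 6.5 mm (14 N) it is solid on the rim.
- lid_lugs (a point): Lid axis at its three inner lugs (18 degrees wide, 3.5 mm clear of the neck), 4 mm above its origin. Kept down, it turns anticlockwise seen from above to a firm stop; in the last 14 degrees before the stop the lugs are off the rails and it lifts off. How the canister is turned in its clamp cannot be seen: the stop comes 47 to 92 degrees from the start. Refit amid those 14 degrees, press, turn clockwise 50 to 70.
- module_center (a point): Silver pluggable network module with a black wire bail at one end, lying flat: 61 mm long (along y), 14 wide (along x), 9 high. This point is its centre, half-way up. Mass 0.02 kg. It is to go into the canister.
- heatsink: Bystander, to be left alone: silver finned heat sink, 40x40x18 mm. Origin: on the bench under the middle of its length.
- power_brick: Bystander, to be left alone: black power brick, 44x99x30 mm (long along its y). Origin: on the bench under the middle of its length.
- caliper: Bystander, to be left alone: sliding caliper, 74x175x11 mm (long along its y). Origin: on the bench under the middle of its length.
- screwdriver: Bystander, to be left alone: screwdriver with yellow handle, 27x160x26 mm (long along its y). Origin: on the bench under the place where handle and blade meet; the handle points along +y.
- spool: Bystander, to be left alone: blue-flanged spool of solder wire, 64 mm across, 39 high. Origin: on the bench under the middle of its length.
- tape: Bystander, to be left alone: roll of yellow tape, 89 mm across, 18 high. Origin: on the bench under the middle of its length.

How it is judged (in metres and radians):
On the way, in this order (a step that is already met when the one before it is completed fails the run):
1. the lid is off the canister and set down on the bench (horizontal distance between lid and stand above 0.11 m and height (world z) of lid below 0.03 m), for 0.2 s.
2. the module lies in the canister below the rim (horizontal distance between module_center and stand below 0.036 m and z of module_center in the frame of stand below 0.045 m), for 0.2 s.
At the end, for the whole second after the job is handed in: The module is in the canister (centre within 36 mm of its axis, under 45 mm above the bench); the lid is on it, locked and released: within 6 mm of the axis, level within 0.03 rad, at rest, its lower edge no more than 40.2 mm above the bench (38.5 is locked) (all of step 2 and horizontal distance between lid and stand below 0.006 m and z of lid in the frame of stand below 0.0402 m and angle between lid's own z axis and vertical below 0.03 rad and linear speed of lid below 0.01 m/s); the robot touches nothing.
It fails at once if the lid is forced: more than 80 N between it and the canister (contact force between lid and stand above 80 N).
It fails at once if a bystander is pushed more than 20 mm out of its place (distance of any of heatsink, power_brick, caliper, screwdriver, spool, tape from where it was at the start of the episode above 0.02 m).
It also fails if it takes over 72 s, if anything falls off the work surface, if the arm or the gripper's body presses on something with over 40 N, if the wrist force passes 120 N, or if a joint passes its speed limit or range.

## Robot

A 7-joint arm with a two-finger parallel gripper is mounted at the origin on a cart in front of the work surface, level with it; the furniture and walls round the work are solid. World frame = base frame: x ahead of the robot, y to its left, z up, the work surface at z = 0. Lengths are in m, angles in degrees, forces in N, time in s.
With the tool pointing down it reaches from about 0.425 to 0.875 m from the base axis. Payload 4.7 kg.
Tool frame: the origin (TCP) lies at the centre of the arm's flange, where the gripper is bolted on; the fingertips stand 182 mm ahead of it and the grasp point (between the pads) lies 164 mm ahead of it; z points along the fingers, y is the line along which they close (so a half turn about z gives the same grasp; the last joint's range is limited). The gripper opens to 87 mm and grips with 3 to 60 N. Pads are 19 mm wide; open, the fingers measure 117 mm over their backs; the gripper's body (75 mm by 190 mm) begins 51 mm behind the grasp point.
Start: joints at [71.797, 18.392, -4.016, 83.108, 1.295, 78.541, -3.26], TCP at [0.212, -0.615, 0.405] pointing down, gripper open.
Joint ranges: [-163.93, 163.93], [-17.29, 119.83], [-79.2, 71.16], [3.27, 140.29], [-89.18, 269.18], [5.43, 117.66], [-154.24, 154.24]. Speed limits (degrees/s): [147.25, 147.25, 180, 180, 180, 180, 180].

## Interface

Orientations are given as [roll, pitch, yaw] about the fixed x, y, z axes, in that order (R = Rz(yaw) Ry(pitch) Rx(roll)).
In Python, from cell import env gives the robot as it stands. The module is installed in compiled form; this text tells all that it offers.
- The arm moves only by the tool step_arm, never from a script. Its argument "steps" is one flat list of numbers, 5 for each row, row after row: the opening, from 0 (shut) to 1 (fully open), then the shift along the tool's x, y, z in mm, then the turn about the tool's z in degrees. In form: [grip, dx, dy, dz, roll, grip, dx, dy, dz, roll, ...]. A call has 1 to 12 rows; each row shifts and turns the commanded pose from where the row before left it, along the tool's axes as they then stand; what a row does not reach is not made up. A row lasts 1/8 s, in which the tool goes at most 62.5 mm and 10.7 degrees, less where a joint would pass 70% of its speed; a pose out of reach is approached as far as the arm can. A call with a gripper value outside its range is refused whole. The fingers move at their own pace and stop on an object; "grip_force" is the grip in N (left out, the last holds). Time passes only in rows, so rows that do not move let the fingers close. It gives the time, the measured TCP pose, the force, the opening and the grip force at its end, in the units of the state.
- env.get_obs(): the state, without advancing time (a new reading comes with each control period).
- env.read_camera(name): name is "scene" or "top" or "wrist"; returns a dict with "image" (400x640x3 uint8, red, green, blue), "camera_matrix" (3x3 intrinsics, pixels), "distortion" ([k1, k2, p1, p2, k3] as OpenCV has them; the pictures are not rectified), "R" (3x3) and "t" (3): a world point X has camera coordinates R X + t. Camera axes: x right, y down, z forward; pixel columns grow to the right and rows downward; lengths in m; the calibration is good to about 2 mm. A picture is of the moment at which its call begins. There is no depth.
- env.sign_off(): hands the job in; it is judged then, once.
The state is a dict: "time_s": time; "qpos": joint angles; "joint_velocities": joint speeds; "effort": joint torques, N m; "tool_pos": TCP position; "tool_rot": TCP orientation; "force": force on the tool from outside, world axes, zero at the start; "wrist_torque": the same for the moment, N m; "grip_width": finger opening in m; "grasp_force": force on a finger pad.
Only numpy, scipy, OpenCV 4.12 (cv2) and the standard library are available. Lean on these libraries where they do the work, as an engineer would, in place of code of your own. Each camera call takes 0.05 s, during which the arm holds its last target. There are 200 camera calls.

## Working session

There is one attempt and no reset: what is moved stays moved. The work goes in short steps, Python scripts to look and compute and a tool call to move; the robot and the scene stay as the last step left them, time stands still between calls to the robot, and variables do not carry over. Pictures are saved under pics/ and viewed, at most 10 in all, crops included, and the job is handed in when it is done.

Besides the shell and the picture viewer there is one more tool, called as name(argument=value, ...) on one line, values as JSON. step_arm: Moves the arm, as the interface text tells. Its arguments: {"type":"object","properties":{"steps":{"type":"array","items":{"type":"number"}},"grip_force":{"type":"number"}},"required":["steps"]}

```bash
mkdir -p pics; python3 - <<'E'
from cell import env
import cv2
o=env.get_obs()
for k,v in o.items(): print(k,v)
for n in("top","scene"):
    c=env.read_camera(n); cv2.imwrite(f"pics/{n}0.png",c["image"][:,:,::-1]); print(n,c["camera_matrix"],c["distortion"],c["R"],c["t"])
E
```

```text
time_s 0.0
qpos [71.79663872 18.44003522 -4.01689972 83.1757428   1.29537054 78.54027362
 -3.25988737]
joint_velocities [ 0.01266322 -0.02445024 -0.02121813  0.11741056  0.02454844  0.15285445
  0.02787844]
effort [-4.98379013e-04 -4.91291034e+01 -4.04067300e-01 -3.12537825e+01
 -6.39946223e-02  4.35722864e-02  1.47108813e-04]
tool_pos [ 0.21165314 -0.61435687  0.40364294]
tool_rot [-1.79889219e+02  5.69375119e-03  1.90146201e+01]
force [-0.28149526 -0.03225366  0.85542611]
wrist_torque [ 0.01234057 -0.0335484  -0.00555754]
grasp_force 0.0
grip_width 0.08692539059601083
top [[483.61447096   0.         315.31415477]
 [  0.         483.61447096 205.21081436]
 [  0.           0.           1.        ]] [-0.01723351  0.          0.          0.          0.        ] [[-0.01147749 -0.99990396 -0.00776737]
 [-0.98241055  0.01272388 -0.18629979]
 [ 0.18638073  0.00549249 -0.98246224]] [-0.06783046  0.52677379  1.4284592 ]
scene [[385.25511671   0.         328.96676589]
 [  0.         385.25511671 197.24175457]
 [  0.           0.           1.        ]] [-0.01437393  0.          0.          0.          0.        ] [[-0.84145646 -0.54001427 -0.01831988]
 [-0.21685125  0.36856661 -0.90395475]
 [ 0.49490056 -0.75666587 -0.42723552]] [0.39644646 0.1865171  1.13632895]
```

View pics/top0.png

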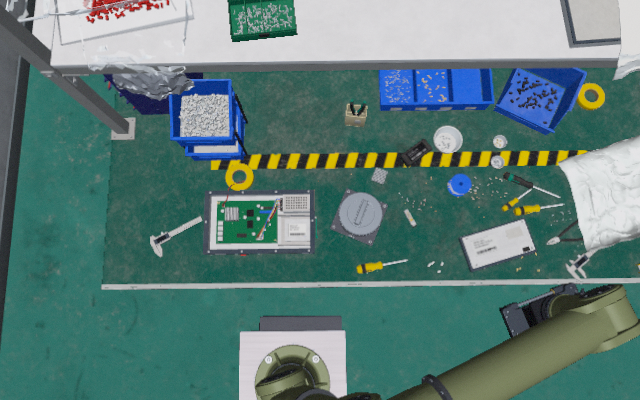

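View pics/scene0.png

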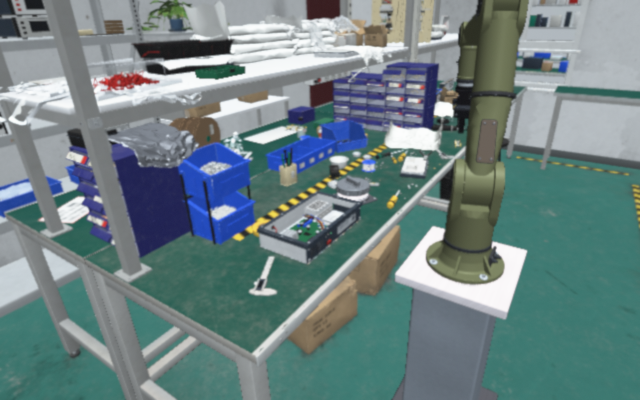

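The top view shows the lidded canister at about (361,214), the module at (409,217), the heat sink at (380,176), the power brick at (415,153) and the screwdriver at (380,267). I'll measure these and look at an enlarged crop.

```bash
cat > h.py <<'E'
import numpy as np, cv2
def ray(c,px,z):
    u=cv2.undistortPoints(np.array([[px]],float),c["camera_matrix"],c["distortion"])[0,0]
    d=c["R"].T@np.array([u[0],u[1],1]); o=-c["R"].T@c["t"]
    return o+d*(z-o[2])/d[2]
def proj(c,X):
    return cv2.projectPoints(np.array([X],float),cv2.Rodrigues(c["R"])[0],c["t"],c["camera_matrix"],c["distortion"])[0][0,0]
E
python3 - <<'E'
from cell import env
from h import *
c=env.read_camera("top"); im=c["image"]
for n,p,z in[("lid",(361,214),.06),("mod",(409,217),.009),("hs",(380,176),.018),("brick",(415,153),.03),("spool",(460,184),.039),("sdr",(380,267),.013),("tape",(240,177),.018),("box",(313,220),.05),("edge",(360,286),0),("shelf",(360,60),.4)]: print(n,ray(c,p,z).round(3))
crop=im[125:285,300:480]; cv2.imwrite("pics/crop.png",cv2.resize(crop,None,fx=3.6,fy=3.6,interpolation=cv2.INTER_CUBIC)[:,:,::-1])
hsv=cv2.cvtColor(im,cv2.COLOR_RGB2HSV)
m=((hsv[...,1]<60)&(hsv[...,2]>90)).astype(np.uint8)
for x0,y0,x1,y1,z in[(325,180,398,250,.0645),(398,202,422,234,.009)]:
    s=np.zeros_like(m); s[y0:y1,x0:x1]=m[y0:y1,x0:x1]
    for k in cv2.findContours(s,0,1)[0]:
        if cv2.contourArea(k)>40:
            r=cv2.minAreaRect(k); print(cv2.contourArea(k),r, cv2.boundingRect(k)); b=cv2.boxPoints(r)
            print(ray(c,r[0],z)); print(np.array([ray(c,q,z) for q in b]).round(4).tolist())
E
```

```text
lid [ 0.495 -0.212  0.06 ]
mod [ 0.492 -0.366  0.009]
hs [ 0.623 -0.279  0.018]
brick [ 0.693 -0.391  0.03 ]
spool [ 0.589 -0.524  0.039]
sdr [ 0.338 -0.27   0.013]
tape [0.626 0.163 0.018]
box [ 0.48  -0.067  0.05 ]
edge [ 0.282 -0.208  0.   ]
shelf [ 0.821 -0.19   0.4  ]
1967.0 ((359.26727294921875, 215.29116821289062), (45.30973434448242, 47.11875915527344), 22.2490234375) (330, 188, 58, 58)
[ 0.49041931 -0.20626991  0.0645    ]
[[0.4514, -0.1157, 0.0645], [0.5847, -0.1723, 0.0645], [0.5298, -0.2978, 0.0645], [0.3984, -0.2395, 0.0645]]
83.0 ((409.53497314453125, 217.48086547851562), (19.23389434814453, 5.426990509033203), 61.38954162597656) (404, 209, 13, 18)
[ 0.49073669 -0.36776884  0.009     ]
[[0.5137, -0.347, 0.009], [0.5217, -0.3623, 0.009], [0.4679, -0.3884, 0.009], [0.46, -0.3732, 0.009]]
```

View pics/crop.png

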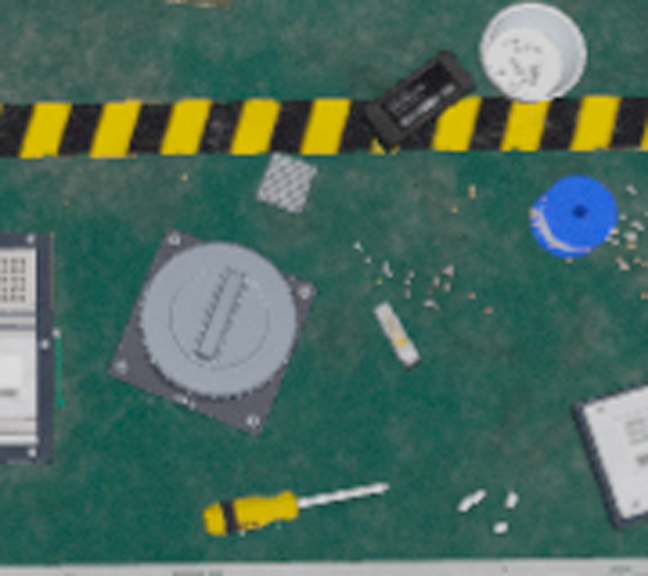

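The crop shows the plate rotated about −23°, with the bar along the same direction (yaw ≈ −21°). The lid is at ≈ (0.490, −0.207) and the module at ≈ (0.491, −0.368), yaw ≈ 26°. Next I move above the lid for a wrist view.

step_arm(steps=[1,39.5,-29.5,0,0,1,39.5,-29.5,0,0,1,39.5,-29.5,0,0,1,39.5,-29.5,0,0,1,39.5,-29.5,0,0,1,39.5,-29.5,0,0,1,39.5,-29.5,0,0,1,39.5,-29.5,0,0,1,39.5,-29.5,0,0,1,39.5,-29.5,0,0])

```text
time_s: 1.4
tool_pos: [0.4896, -0.2056, 0.4046]
tool_rot: [180.0, 0.0, 19.0]
force: [1.1, -0.7, -0.8]
grip_width: 0.0872
grasp_force: 0.0
```

step_arm(steps=[1,0,0,0,10.3,1,0,0,0,10.3,1,0,0,0,10.3,1,0,0,0,10.1,1,0,0,0,0,1,0,0,0,0])

```text
time_s: 2.15
tool_pos: [0.489, -0.2069, 0.4046]
tool_rot: [180.0, 0.0, -21.8]
force: [-0.2, 1.4, 0.3]
grip_width: 0.087
grasp_force: 0.0
```

```bash
python3 - <<'E'
from cell import env
from h import *
o=env.get_obs(); print(o["qpos"],o["tool_pos"],o["tool_rot"])
c=env.read_camera("wrist"); np.save("w1.npy",c,allow_pickle=True)
cv2.imwrite("pics/w1.png",c["image"][:,:,::-1]); print(c["camera_matrix"],c["R"],-c["R"].T@c["t"])
E
```

```text
[ 41.99424189   5.0635916  -23.15366521  99.33565348   2.05247135
  76.02961457 -93.39491419] [ 0.48901721 -0.20693579  0.40462014] [ 1.79996352e+02  1.40860925e-02 -2.18201763e+01]
[[320.46632138   0.         325.84064737]
 [  0.         320.46632138 195.82471097]
 [  0.           0.           1.        ]] [[-3.71646091e-01 -9.28374355e-01 -4.90776327e-04]
 [-8.88901200e-01  3.55691619e-01  2.88683441e-01]
 [-2.67831738e-01  1.07724324e-01 -9.57424478e-01]] [ 0.56183319 -0.23563193  0.38427381]
```

View pics/w1.png

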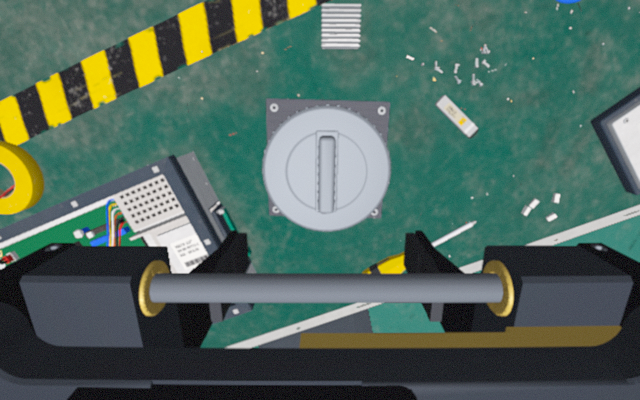

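The wrist view shows the lid circle centred near (326,169), the bar from (327,131) to (327,212), and the module at (457,116) with its bail at the lower right. Measuring these.

```bash
python3 - <<'E'
from h import *
c=np.load("w1.npy",allow_pickle=True).item(); im=c["image"]; hsv=cv2.cvtColor(im,cv2.COLOR_RGB2HSV)
print([im[y,x].tolist() for x,y in[(290,170),(327,170),(318,170),(337,170),(275,108),(457,116),(470,80)]])
print("row170",[im[175,x].tolist()[1] for x in range(310,345)])
g=im[...,1].astype(int)
m=((hsv[...,1]<60)&(im[...,0]>125)).astype(np.uint8)
s=np.zeros_like(m); s[95:235,255:395]=m[95:235,255:395]
s=cv2.morphologyEx(s,cv2.MORPH_OPEN,np.ones((7,7)))
k=max(cv2.findContours(s,0,1)[0],key=cv2.contourArea); e=cv2.fitEllipse(cv2.convexHull(k)); print("lid ell",e)
P=np.array([ray(c,p,.0625)[:2] for p in k[:,0].astype(float)])
(cx,cy),r=cv2.minEnclosingCircle(P.astype(np.float32)); print("circ",cx,cy,r); 
A=np.c_[2*P,np.ones(len(P))]; x=np.linalg.lstsq(A,(P**2).sum(1),rcond=None)[0]; print("fit",x[:2],np.sqrt(x[2]+x[0]**2+x[1]**2))
s=np.zeros_like(m); s[85:145,425:490]=((hsv[...,1]<70)&(im[...,0]>120))[85:145,425:490]
s=cv2.morphologyEx(s,cv2.MORPH_CLOSE,np.ones((5,5)))
k=max(cv2.findContours(s,0,1)[0],key=cv2.contourArea)
b=np.array([ray(c,p,.009)[:2] for p in cv2.boxPoints(cv2.minAreaRect(k))]);print("mod",b.round(4).tolist(),b.mean(0),np.linalg.norm(b[1]-b[0]),np.linalg.norm(b[2]-b[1]),np.degrees(np.arctan2(*(b[1]-b[0])[::-1])),np.degrees(np.arctan2(*(b[2]-b[1])[::-1])))
for p,z in[((327,131),.0865),((327,212),.0865),((266,100),.006),((391,102),.006)]: print(p,ray(c,p,z).round(4))
crop=im[90:240,255:490]; cv2.imwrite("pics/w1c.png",cv2.resize(crop,None,fx=3.4,fy=3.4,interpolation=cv2.INTER_CUBIC)[:,:,::-1])
E
```

```text
[[199, 205, 214], [186, 192, 203], [166, 173, 182], [176, 183, 191], [165, 167, 171], [219, 211, 190], [60, 108, 96]]
row170 [203, 205, 205, 205, 201, 185, 188, 180, 146, 143, 166, 182, 193, 196, 196, 196, 197, 192, 190, 192, 189, 179, 166, 145, 135, 157, 176, 191, 201, 203, 200, 203, 201, 203, 201]
lid ell ((326.0857849121094, 168.06585693359375), (125.51702117919922, 128.63832092285156), 86.687744140625)
circ 0.4952342212200165 -0.20877143740653992 0.0673624724149704
fit [ 0.49563514 -0.20924464] 0.06496193279317765
mod [[0.5123, -0.3478], [0.5186, -0.3613], [0.4679, -0.3876], [0.461, -0.3739]] [ 0.48995097 -0.36764322] 0.014898263066686498 0.0571800252333645 -65.16047151507314 -152.54735342839908
(327, 131) [ 0.5357 -0.2261  0.0865]
(327, 212) [ 0.4627 -0.197   0.0865]
(266, 100) [ 0.5865 -0.1723  0.006 ]
(391, 102) [ 0.5318 -0.3031  0.006 ]
```

View pics/w1c.png

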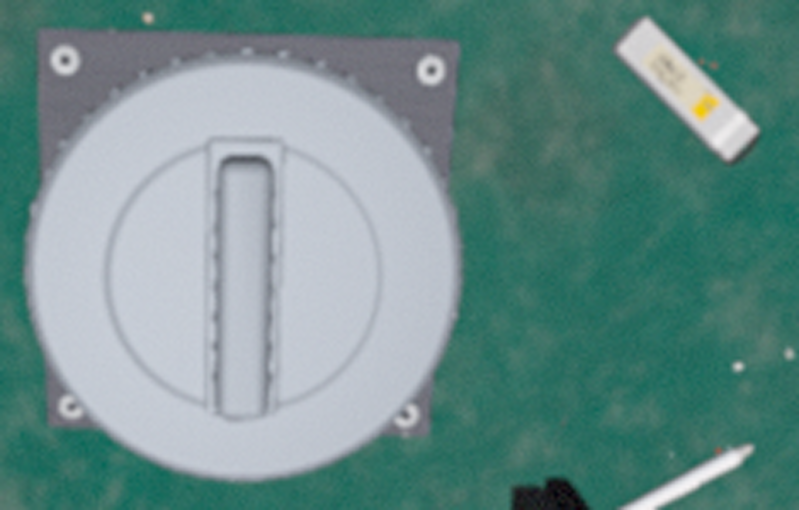

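Lid centre ≈ (0.4945, −0.2098), bar yaw ≈ −21.8 and module (0.490, −0.3675). The measured sizes agree with the given ones. Descending and gripping the bar.

step_arm(steps=[1,6.2,0.6,40,0,1,0,0,40,0,1,0,0,40,0,1,0,0,24,0,1,0,0,10,0,1,0,0,0,0,1,0,0,0,0], grip_force=60)

```text
time_s: 3.08
tool_pos: [0.4952, -0.2101, 0.252]
tool_rot: [180.0, -0.1, -22.0]
force: [0.2, 0.4, 0.3]
grip_width: 0.0872
grasp_force: 0.0
```

step_arm(steps=[0,0,0,0,0,0,0,0,0,0,0,0,0,0,0,0,0,0,0,0,0,0,0,0,0,0,0,0,0,0])

```text
time_s: 3.82
tool_pos: [0.4946, -0.2098, 0.2507]
tool_rot: [180.0, 0.0, -22.0]
force: [0.7, -0.3, -0.2]
grip_width: 0.0348
grasp_force: 0.0
```

step_arm(steps=[0,0,0,0,0,0,0,0,0,0,0,0,0,0,0,0,0,0,0,0])

```text
time_s: 4.32
tool_pos: [0.4947, -0.2097, 0.2507]
tool_rot: [-180.0, -0.0, -22.0]
force: [0.5, 1.6, -0.5]
grip_width: 0.0154
grasp_force: 60.0
```

step_arm(steps=[0,0,0,2,0,0,0,0,2,0,0,0,0,1,0,0,0,0,0,0])

```text
time_s: 4.82
tool_pos: [0.4948, -0.2097, 0.247]
tool_rot: [180.0, -0.0, -22.0]
force: [-2.9, 2.6, 8.7]
grip_width: 0.0156
grasp_force: 60.0
```

step_arm(steps=[0,0,0,1.5,0,0,0,0,1,0,0,0,0,0,0])

```text
time_s: 5.2
tool_pos: [0.4948, -0.2096, 0.2448]
tool_rot: [180.0, -0.0, -22.0]
force: [-3.8, 2.8, 11.0]
grip_width: 0.0155
grasp_force: 60.0
```

step_arm(steps=[0,0,0,1,0,0,0,0,0,0])

```text
time_s: 5.45
tool_pos: [0.4948, -0.2096, 0.2442]
tool_rot: [180.0, 0.0, -22.0]
force: [-5.1, 3.2, 13.5]
grip_width: 0.0154
grasp_force: 60.0
```

step_arm(steps=[0,0,0,0.7,-3,0,0,0,0,-5,0,0,0,0,-5,0,0,0,0,-5,0,0,0,0,-5,0,0,0,0,-5,0,0,0,0,0])

```text
time_s: 6.32
tool_pos: [0.4962, -0.2107, 0.2443]
tool_rot: [179.8, -0.3, 6.0]
force: [-0.2, -0.1, 11.9]
grip_width: 0.0153
grasp_force: 60.0
```

```bash
cat >st.py <<'E'
from cell import env
o=env.get_obs(); print(o["tool_pos"].round(4) if hasattr(o["tool_pos"],"round") else o["tool_pos"],o["tool_rot"],o["wrist_torque"],o["force"],o["qpos"])
E
python3 st.py
```

```text
[ 0.4962 -0.2107  0.2443] [179.80550318  -0.27331313   6.02133684] [ 0.14615886  0.12044117 -0.16139064] [-0.21765238 -0.14471376 11.92982883] [ 43.81097638  14.76730911 -26.46142493 108.67943373   7.77866685
  57.95013273 -69.97798378]
```

step_arm(steps=[0,0,0,0,-5,0,0,0,0,-5,0,0,0,0,-5,0,0,0,0,-3,0,0,0,0,0])

```text
time_s: 6.95
tool_pos: [0.4962, -0.2107, 0.2444]
tool_rot: [179.7, -0.2, 24.0]
force: [0.2, -0.5, 11.8]
grip_width: 0.0153
grasp_force: 60.0
```

```bash
python3 st.py
```

```text
[ 0.4962 -0.2107  0.2444] [179.72682009  -0.20560056  23.99512031] [ 0.14269645  0.07468633 -0.25063192] [ 0.16932566 -0.4765616  11.81235527] [ 45.92573923  15.10028163 -28.87221645 108.60326835   8.60274817
  58.05594084 -52.64225984]
```

step_arm(steps=[0,0,0,0,-3,0,0,0,0,-3,0,0,0,0,0])

```text
time_s: 7.32
tool_pos: [0.4962, -0.2107, 0.2443]
tool_rot: [179.7, -0.2, 30.0]
force: [0.1, 0.7, 10.7]
grip_width: 0.0154
grasp_force: 60.0
```

```bash
python3 st.py
```

```text
[ 0.4962 -0.2107  0.2443] [ 1.79705187e+02 -1.71697565e-01  2.99969805e+01] [ 0.11821619  0.04899522 -0.19524677] [ 0.09670812  0.70680016 10.73758522] [ 46.63917501  15.22301706 -29.69130802 108.57845898   8.89614275
  58.09642442 -46.86798993]
```

step_arm(steps=[0,0,0,0,-3,0,0,0,0,-3,0,0,0,0,0])

```text
time_s: 7.7
tool_pos: [0.4963, -0.2107, 0.2444]
tool_rot: [179.7, -0.1, 36.0]
force: [-0.4, 0.1, 12.3]
grip_width: 0.0156
grasp_force: 60.0
```

```bash
python3 st.py
```

```text
[ 0.4963 -0.2107  0.2444] [ 1.79687738e+02 -1.40511245e-01  3.59996729e+01] [ 0.06298376  0.13418169 -0.20975713] [-0.38604839  0.14514143 12.34741714] [ 47.36142808  15.3497646  -30.52369856 108.55263337   9.19222566
  58.13840139 -41.0973905 ]
```

step_arm(steps=[0,0,0,0,-3,0,0,0,0,-3,0,0,0,0,0])

```text
time_s: 8.07
tool_pos: [0.4962, -0.2107, 0.2443]
tool_rot: [179.7, -0.1, 42.0]
force: [-0.6, 1.2, 11.3]
grip_width: 0.0157
grasp_force: 60.0
```

```bash
python3 st.py|cut -c1-180
```

```text
[ 0.4962 -0.2107  0.2443] [ 1.79676170e+02 -1.05266925e-01  4.19956353e+01] [ 0.09399389  0.06975173 -0.2123031 ] [-0.56347738  1.20039375 11.27764302] [ 48.09437526  15.48176512 -
  58.18283368 -35.33108032]
```

step_arm(steps=[0,0,0,0,-3,0,0,0,0,-3,0,0,0,0,0])

```text
time_s: 8.45
tool_pos: [0.4963, -0.2107, 0.2443]
tool_rot: [179.7, -0.1, 48.0]
force: [0.2, -0.0, 11.2]
grip_width: 0.0155
grasp_force: 60.0
```

```bash
python3 st.py|cut -c1-180
```

```text
[ 0.4963 -0.2107  0.2443] [ 1.79667652e+02 -7.14201963e-02  4.79940553e+01] [ 0.03671641  0.09368443 -0.2157065 ] [ 0.23443075 -0.03989175 11.18836886] [ 48.83024112  15.62157405 -
  58.22764891 -29.57328243]
```

step_arm(steps=[0,0,0,0,-3,0,0,0,0,0])

```text
time_s: 8.7
tool_pos: [0.4961, -0.2108, 0.2443]
tool_rot: [179.7, -0.1, 50.9]
force: [0.2, 0.3, 11.9]
grip_width: 0.0155
grasp_force: 60.1
```

```bash
python3 st.py|cut -c1-180
```

```text
[ 0.4961 -0.2108  0.2443] [ 1.79679472e+02 -5.09463079e-02  5.09404448e+01] [ 0.07232684  0.16217737 -0.49334965] [ 0.20532312  0.33364636 11.85688659] [ 49.20266084  15.68935462 -
  58.264548   -26.72726816]
```

step_arm(steps=[0,0,0,0,-3,0,0,0,0,0])

```text
time_s: 8.95
tool_pos: [0.4954, -0.2114, 0.2443]
tool_rot: [179.8, 0.0, 53.8]
force: [-2.9, -0.5, 14.8]
grip_width: 0.0156
grasp_force: 60.9
```

```bash
python3 st.py|cut -c1-180
```

```text
[ 0.4954 -0.2114  0.2443] [1.79764559e+02 3.61629028e-02 5.38158442e+01] [-0.07629098  0.64771427 -0.98793544] [-2.89551213 -0.4611113  14.80045178] [ 49.60244579  15.74682151 -33.
  58.38611048 -23.9074461 ]
```

step_arm(steps=[0,0,0,0,-3,0,0,0,0,0])

```text
time_s: 9.2
tool_pos: [0.4953, -0.2115, 0.2443]
tool_rot: [179.8, 0.0, 56.7]
force: [-3.4, -0.4, 14.2]
grip_width: 0.0158
grasp_force: 64.1
```

```bash
python3 st.py|cut -c1-180
```

```text
[ 0.4953 -0.2115  0.2443] [1.79786677e+02 1.68988302e-02 5.66789726e+01] [-0.04469243  0.67688199 -1.59707878] [-3.41902933 -0.38515417 14.23230309] [ 49.99089909  15.8188764  -33.
  58.41836588 -21.10881035]
```

The stop is at tool yaw ≈ 50.5. I'll back off into the middle of the window and lift.

step_arm(steps=[0,0,0,0,4,0,0,0,0,4,0,0,0,0,4,0,0,0,0,0])

```text
time_s: 9.7
tool_pos: [0.4958, -0.2109, 0.2442]
tool_rot: [179.7, 0.0, 45.0]
force: [-1.5, -0.3, 12.4]
grip_width: 0.0158
grasp_force: 60.0
```

```bash
python3 st.py|cut -c1-180
```

```text
[ 0.4958 -0.2109  0.2442] [1.79690335e+02 1.69273197e-02 4.50338559e+01] [-0.05402578  0.46451924  0.20903219] [-1.52879818 -0.30116688 12.36794401] [ 48.42422497  15.53428963 -31.
  58.25896095 -32.44017224]
```

step_arm(steps=[0,0,0,-2,0,0,0,0,-3,0,0,0,0,-3,0,0,0,0,-3,0,0,0,0,-3,0,0,0,0,-3,0,0,0,0,0,0])

```text
time_s: 10.58
tool_pos: [0.4941, -0.2096, 0.258]
tool_rot: [-179.9, 0.0, 45.0]
force: [0.3, 0.2, -1.3]
grip_width: 0.0154
grasp_force: 60.0
```

```bash
python3 st.py|cut -c1-180
```

```text
[ 0.4941 -0.2096  0.258 ] [-1.79907255e+02  3.12463524e-02  4.50173568e+01] [-0.0228471  -0.01331335 -0.0154469 ] [ 0.26261136  0.15985628 -1.344673  ] [ 48.7901188   14.44089808 -
  60.07995946 -31.78209054]
```

step_arm(steps=[0,0,0,-12,0,0,0,0,-25,0,0,0,0,-25,0,0,33.4,13.6,0,0,0,33.4,13.6,0,0,0,33.4,13.6,0,0,0,33.4,13.6,0,0,0,33.4,13.6,0,0,0,0,0,0,0])

```text
time_s: 11.7
tool_pos: [0.6623, -0.1371, 0.3205]
tool_rot: [-179.9, -0.1, 45.2]
force: [-0.1, 0.0, -1.8]
grip_width: 0.0154
grasp_force: 60.0
```

step_arm(steps=[0,0,0,0,0,0,0,0,25,0,0,0,0,25,0,0,0,0,25,0,0,0,0,20,0,0,0,0,6,0,0,0,0,0,0])

```text
time_s: 12.58
tool_pos: [0.6607, -0.1401, 0.2197]
tool_rot: [180.0, 0.0, 45.0]
force: [0.5, 0.0, -1.9]
grip_width: 0.0157
grasp_force: 60.0
```

step_arm(steps=[0,0,0,3,0,0,0,0,2,0,0,0,0,2,0,0,0,0,0,0])

```text
time_s: 13.08
tool_pos: [0.6607, -0.1398, 0.2124]
tool_rot: [-180.0, 0.0, 45.0]
force: [1.4, -0.2, -1.9]
grip_width: 0.0155
grasp_force: 60.0
```

step_arm(steps=[0,0,0,1,0,0,0,0,0,0])

```text
time_s: 13.32
tool_pos: [0.6608, -0.1398, 0.2123]
tool_rot: [180.0, 0.0, 45.0]
force: [-3.0, -0.4, 4.3]
grip_width: 0.0152
grasp_force: 60.0
```

step_arm(steps=[0,0,0,1,0,0,0,0,0,0])

```text
time_s: 13.58
tool_pos: [0.6608, -0.1397, 0.2123]
tool_rot: [180.0, 0.0, 45.0]
force: [-4.5, 0.9, 9.4]
grip_width: 0.0156
grasp_force: 60.0
```

step_arm(steps=[0,0,0,-1.8,0,1,0,0,0,0,1,0,0,0,0,1,0,0,0,0,1,0,0,0,0,1,0,0,-15,0,1,0,0,-30,0,1,0,0,-50,0,1,0,0,-50,0,1,0,0,-40,0,1,0,0,0,0])

```text
time_s: 14.95
tool_pos: [0.6616, -0.1392, 0.4033]
tool_rot: [179.6, -0.3, 45.0]
force: [0.1, 0.1, -0.3]
grip_width: 0.087
grasp_force: 0.0
```

```bash
python3 - <<'E'
from cell import env
from h import *
o=env.get_obs(); print(o["tool_pos"],o["tool_rot"],o["qpos"],o["grip_width"])
c=env.read_camera("wrist"); np.save("w2.npy",c,allow_pickle=True)
cv2.imwrite("pics/w2.png",c["image"][:,:,::-1])
E
```

```text
[ 0.66161744 -0.1392471   0.40332954] [179.55748665  -0.28575684  45.02352125] [ 34.55059312  24.97252381 -34.47877804  78.38016903  14.11629968
  80.37592063 -44.60982635] 0.0869662230871744
```

View pics/w2.png

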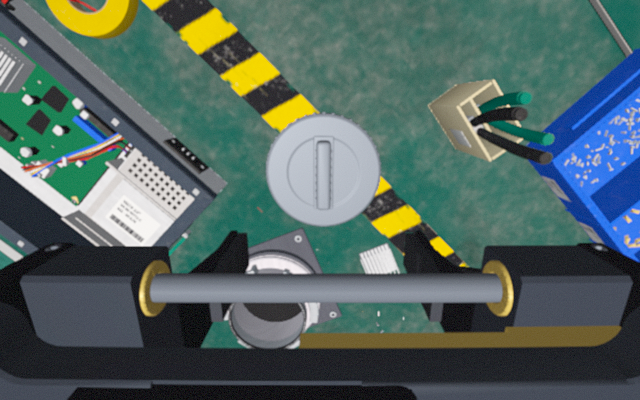

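The lid lies flat on the bench at (323,170), its bar nearly vertical in the image. The open canister shows at about (270,300), partly hidden. Moving to the module.

step_arm(steps=[0.6,-47,6.7,0,0,0.6,-47,6.7,0,0,0.6,-47,6.7,0,0,0.6,-47,6.7,0,0,0.6,-47,6.7,0,0,0.6,-47,6.7,0,0,0.6,0,0,0,9.3,0.6,0,0,0,9.2,0.6,0,0,0,0,0.6,0,0,0,0])

```text
time_s: 16.25
tool_pos: [0.4898, -0.3674, 0.3967]
tool_rot: [-179.9, 0.0, 26.7]
force: [0.4, 0.4, -0.6]
grip_width: 0.0524
grasp_force: 0.0
```

```bash
python3 - <<'E'
from cell import env
from h import *
o=env.get_obs(); print(o["tool_pos"],o["tool_rot"],o["qpos"],o["grip_width"])
c=env.read_camera("wrist"); np.save("w3.npy",c,allow_pickle=True); im=c["image"]
cv2.imwrite("pics/w3.png",im[:,:,::-1])
u,v=proj(c,[.490,-.3675,.009]).astype(int); print(u,v)
hsv=cv2.cvtColor(im,cv2.COLOR_RGB2HSV)
s=np.zeros(im.shape[:2],np.uint8); w=48; s[v-w:v+w,u-w:u+w]=(((hsv[...,0]<60)|(hsv[...,0]>100)|(hsv[...,1]<60)))[v-w:v+w,u-w:u+w]
s=cv2.morphologyEx(s,cv2.MORPH_OPEN,np.ones((5,5)))
k=max(cv2.findContours(s,0,1)[0],key=cv2.contourArea); print(cv2.boundingRect(k))
b=np.array([ray(c,p,.009)[:2] for p in cv2.boxPoints(cv2.minAreaRect(k))]);print(b.mean(0),[(np.linalg.norm(d),np.degrees(np.arctan2(d[1],d[0]))) for d in(b[1]-b[0],b[2]-b[1])])
E
```

```text
[ 0.48975121 -0.3674079   0.39671636] [-1.79941730e+02  3.50620632e-02  2.66898681e+01] [ 56.53607674  15.96640075 -26.81883412  88.69989504   7.31127112
  77.1468004  -34.33934448] 0.05237119872810997
327 169
(321, 145, 14, 50)
[ 0.48964544 -0.36787919] [(np.float64(0.014861607469578363), np.float64(-63.30127665129348)), (np.float64(0.05841166232759555), np.float64(-152.89231324800653))]
```

View pics/w3.png

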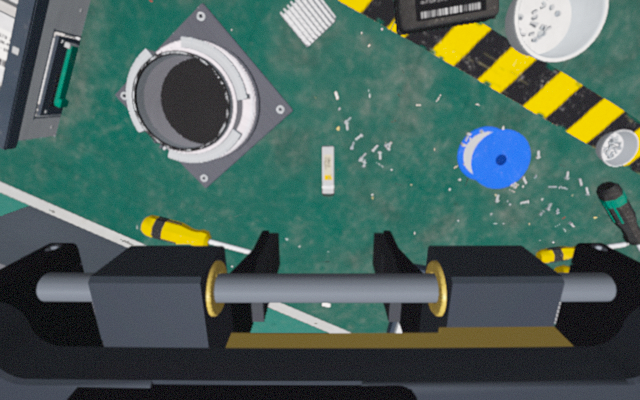

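The module is upright at (327,170) directly under the gripper. The open canister is at (190,98), and the spool and brick are clear. Descending to grip.

step_arm(steps=[0.6,0,0.4,45,0,0.6,0,0,45,0,0.6,0,0,45,0,0.6,0,0,40,0,0.6,0,0,25,0,0.6,0,0,10,0,0.6,0,0,0,0,0.6,0,0,0,0], grip_force=15)

```text
time_s: 17.3
tool_pos: [0.4906, -0.3684, 0.1888]
tool_rot: [179.9, -0.1, 26.5]
force: [0.1, 0.3, 0.1]
grip_width: 0.0523
grasp_force: 0.0
```

step_arm(steps=[0.6,0,0,3,0,0,0,0,0,0,0,0,0,0,0,0,0,0,0,0,0,0,0,0,0,0,0,0,0,0,0,0,0,0,0])

```text
time_s: 18.18
tool_pos: [0.49, -0.3681, 0.1844]
tool_rot: [180.0, 0.0, 26.5]
force: [-0.5, 0.0, 0.5]
grip_width: 0.0135
grasp_force: 15.0
```

step_arm(steps=[0,0,0,-20,0,0,0,0,-40,0,0,0,0,-40,0,0,18.6,-34.9,0,0,0,18.6,-34.9,0,0,0,18.6,-34.9,0,0,0,18.6,-34.9,0,0,0,0,0,0,0,0,0,0,0,0])

```text
time_s: 19.3
tool_pos: [0.4944, -0.2105, 0.2854]
tool_rot: [179.9, -0.0, 26.5]
force: [-0.3, 0.1, -0.3]
grip_width: 0.0131
grasp_force: 15.0
```

step_arm(steps=[0,0,0,25,0,0,0,0,25,0,0,0,0,20,0,0,0,0,12,0,0,0,0,5,0,0,0,0,0,0])

```text
time_s: 20.05
tool_pos: [0.4944, -0.2103, 0.1976]
tool_rot: [180.0, -0.0, 26.5]
force: [-0.7, -0.0, -0.5]
grip_width: 0.0134
grasp_force: 15.0
```

step_arm(steps=[0,0,0,2,0,0,0,0,1,0,0,0,0,0,0])

```text
time_s: 20.42
tool_pos: [0.4943, -0.2099, 0.1945]
tool_rot: [180.0, -0.0, 26.5]
force: [-0.5, 0.1, -0.2]
grip_width: 0.0133
grasp_force: 15.0
```

step_arm(steps=[0,0,0,1,0,0,0,0,0,0])

```text
time_s: 20.68
tool_pos: [0.4943, -0.2099, 0.1933]
tool_rot: [180.0, 0.0, 26.5]
force: [-0.8, -0.0, -0.5]
grip_width: 0.0134
grasp_force: 15.0
```

Release, rise and look.

step_arm(steps=[0.35,0,0,0,0,0.35,0,0,0,0,0.35,0,0,0,0,0.35,0,0,-20,0,0.35,0,0,-40,0,0.35,0,0,-60,0,1,0,0,-60,0,1,0,0,-30,0,1,0,0,0,0,1,0,0,0,0])

```text
time_s: 21.92
tool_pos: [0.4939, -0.2098, 0.4022]
tool_rot: [-179.9, 0.1, 26.5]
force: [-0.7, 0.3, -0.4]
grip_width: 0.0626
grasp_force: 0.0
```

```bash
python3 - <<'E'
from cell import env
from h import *
o=env.get_obs(); print(o["tool_pos"],o["tool_rot"])
c=env.read_camera("wrist"); np.save("w4.npy",c,allow_pickle=True); im=c["image"]
cv2.imwrite("pics/w4.png",im[:,:,::-1])
for z in(.0135,.054,.0645,.006): print(z,proj(c,[.4945,-.2098,z]).round(1))
E
```

```text
[ 0.49385724 -0.20981076  0.40222936] [-1.79932199e+02  6.67922928e-02  2.65108457e+01]
0.0135 [327.4 168.9]
0.054 [327.6 176.9]
0.0645 [327.6 179.3]
0.006 [327.4 167.6]
```

View pics/w4.png

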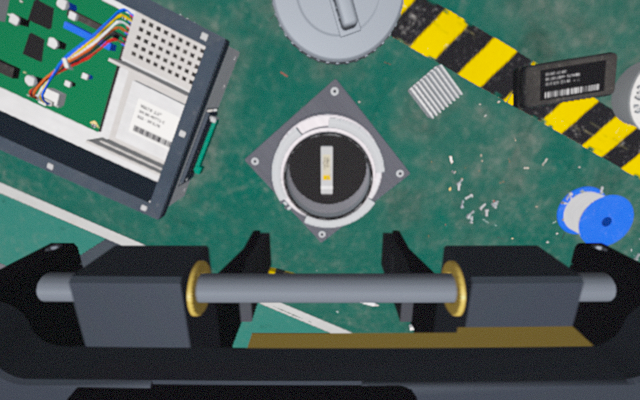

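The module lies centred on the canister floor at (327,170), below the rim. Going back to the lid.

step_arm(steps=[1,0,0,0,-9.3,1,0,0,0,-9.2,1,33.5,13.7,0,0,1,33.5,13.7,0,0,1,33.5,13.7,0,0,1,33.5,13.7,0,0,1,33.5,13.7,0,0,1,0,0,0,0,1,0,0,0,0], grip_force=60)

```text
time_s: 23.1
tool_pos: [0.6606, -0.1402, 0.4016]
tool_rot: [-179.9, 0.1, 45.0]
force: [-0.1, 0.2, -0.6]
grip_width: 0.0869
grasp_force: 0.0
```

step_arm(steps=[1,0,0,45,0,1,0,0,45,0,1,0,0,45,0,1,0,0,30,0,1,0,0,17,0,1,0,0,5,0,1,0,0,0,0,1,0,0,0,0])

```text
time_s: 24.1
tool_pos: [0.6617, -0.1399, 0.2179]
tool_rot: [179.9, -0.1, 45.0]
force: [-0.2, 0.4, -0.3]
grip_width: 0.0868
grasp_force: 0.0
```

step_arm(steps=[1,0,0,1.5,0,1,0,0,0,0,0,0,0,0,0,0,0,0,0,0,0,0,0,0,0,0,0,0,0,0,0,0,0,0,0,0,0,0,0,0,0,0,0,0,0,0,0,0,0,0,0,0,0,0,0])

```text
time_s: 25.48
tool_pos: [0.6611, -0.1399, 0.2148]
tool_rot: [180.0, 0.0, 45.0]
force: [-0.4, -0.5, 0.6]
grip_width: 0.0159
grasp_force: 60.0
```

step_arm(steps=[0,0,0,0,0,0,0,0,0,0])

```text
time_s: 25.72
tool_pos: [0.6611, -0.1399, 0.2148]
tool_rot: [180.0, 0.0, 45.0]
force: [-0.8, 0.7, -0.2]
grip_width: 0.0152
grasp_force: 60.0
```

step_arm(steps=[0,0,0,-20,0,0,0,0,-40,0,0,0,0,-45,0,0,-33.4,-13.5,0,0,0,-33.4,-13.5,0,0,0,-33.4,-13.5,0,0,0,-33.4,-13.5,0,0,0,-33.4,-13.5,0,0,0,0,0,0,1.5,0,0,0,0,0,0,0,0,0,0])

```text
time_s: 27.1
tool_pos: [0.4963, -0.2093, 0.3204]
tool_rot: [180.0, -0.1, 43.6]
force: [0.2, -0.1, -2.5]
grip_width: 0.0154
grasp_force: 60.0
```

step_arm(steps=[0,0,0,20,0,0,0,0,20,0,0,0,0,10,0,0,0,0,4,0,0,0,0,0,0])

```text
time_s: 27.72
tool_pos: [0.4957, -0.2101, 0.2661]
tool_rot: [180.0, -0.0, 43.5]
force: [0.7, 0.6, -0.4]
grip_width: 0.0152
grasp_force: 60.0
```

step_arm(steps=[0,-0.6,-0.6,3,0,0,0,0,3,0,0,0,0,2,0,0,0,0,0,0])

```text
time_s: 28.22
tool_pos: [0.4944, -0.2103, 0.2577]
tool_rot: [-180.0, 0.0, 43.5]
force: [-0.3, 0.1, -1.1]
grip_width: 0.0153
grasp_force: 60.0
```

step_arm(steps=[0,0,0,2,0,0,0,0,2,0,0,0,0,0,0])

```text
time_s: 28.6
tool_pos: [0.4946, -0.2103, 0.2543]
tool_rot: [180.0, 0.0, 43.5]
force: [-2.7, 1.3, 5.2]
grip_width: 0.0153
grasp_force: 60.0
```

step_arm(steps=[0,0,0,2,0,0,0,0,2,0,0,0,0,0,0])

```text
time_s: 28.98
tool_pos: [0.4946, -0.2102, 0.2507]
tool_rot: [180.0, 0.0, 43.5]
force: [-2.7, 0.7, 8.2]
grip_width: 0.0153
grasp_force: 60.0
```

step_arm(steps=[0,0,0,2,0,0,0,0,2,0,0,0,0,0,0])

```text
time_s: 29.35
tool_pos: [0.4947, -0.2102, 0.2471]
tool_rot: [180.0, 0.0, 43.5]
force: [-4.6, 1.4, 11.4]
grip_width: 0.0155
grasp_force: 60.0
```

step_arm(steps=[0,0,0,1.2,0,0,0,0,0,0])

```text
time_s: 29.6
tool_pos: [0.4947, -0.2101, 0.2467]
tool_rot: [180.0, 0.1, 43.5]
force: [-7.1, 3.1, 16.3]
grip_width: 0.0153
grasp_force: 60.0
```

Seated solid. Turning clockwise 60°.

step_arm(steps=[0,0,0,0,3,0,0,0,0,5,0,0,0,0,5,0,0,0,0,5,0,0,0,0,0])

```text
time_s: 30.22
tool_pos: [0.4962, -0.2105, 0.2471]
tool_rot: [179.7, -0.2, 25.5]
force: [0.1, 0.8, 10.9]
grip_width: 0.0155
grasp_force: 60.0
```

```bash
python3 st.py|cut -c1-180
```

```text
[ 0.4962 -0.2105  0.2471] [179.73644629  -0.1876881   25.52717278] [0.13067769 0.2333106  0.16898717] [ 0.08855399  0.83691183 10.92942125] [ 48.64307885  15.35582538 -31.97565435 
  58.52779412 -51.84647249]
```

step_arm(steps=[0,0,0,0,5,0,0,0,0,5,0,0,0,0,5,0,0,0,0,5,0,0,0,0,0])

```text
time_s: 30.85
tool_pos: [0.4962, -0.2107, 0.2472]
tool_rot: [179.8, -0.3, 5.5]
force: [0.5, 0.1, 12.1]
grip_width: 0.0157
grasp_force: 60.0
```

```bash
python3 st.py|cut -c1-180
```

```text
[ 0.4962 -0.2107  0.2472] [179.7991125   -0.29294638   5.5177808 ] [0.08912577 0.2116579  0.14985276] [ 0.53001082  0.0532652  12.09695511] [ 46.23333988  14.93012049 -29.19774819 
  58.36940609 -71.09062366]
```

step_arm(steps=[0,0,0,0,5,0,0,0,0,5,0,0,0,0,5,0,0,0,0,5,0,0,0,0,0])

```text
time_s: 31.48
tool_pos: [0.4962, -0.2107, 0.2473]
tool_rot: [179.9, -0.3, -14.5]
force: [-0.6, -0.0, 11.7]
grip_width: 0.0153
grasp_force: 60.0
```

```bash
python3 st.py|cut -c1-180
```

```text
[ 0.4962 -0.2107  0.2473] [179.90803873  -0.34683245 -14.47342399] [0.11764395 0.18635723 0.13689972] [-0.60402643 -0.03409288 11.71340083] [ 43.88562964  14.55791548 -26.52379389 
  58.25106088 -90.3842574 ]
```

step_arm(steps=[0,0,0,0,3,0,0,0,-2,0,0,0,0,-2,0,0,0,0,-2,0,0,0,0,-1,0,0,0,0,0,0])

```text
time_s: 32.22
tool_pos: [0.496, -0.2107, 0.2531]
tool_rot: [180.0, -0.3, -17.5]
force: [4.1, -1.4, 6.9]
grip_width: 0.0153
grasp_force: 60.0
```

step_arm(steps=[0,0,0,-1,0,0,0,0,0,0])

```text
time_s: 32.48
tool_pos: [0.4959, -0.2108, 0.2533]
tool_rot: [180.0, -0.3, -17.5]
force: [6.4, -2.1, 0.4]
grip_width: 0.0152
grasp_force: 60.0
```

It holds at the locked height. Release and retreat.

step_arm(steps=[1,0,0,0,0,1,0,0,0,0,1,0,0,0,0,1,0,0,0,0,1,0,0,0,0,1,0,0,-15,0,1,0,0,-40,0,1,0,0,-50,0,1,0,0,-45,0,1,0,0,0,0,1,0,0,0,0,1,0,0,0,0])

```text
time_s: 33.98
tool_pos: [0.494, -0.2101, 0.4013]
tool_rot: [-180.0, 0.1, -17.5]
force: [0.5, 0.9, -0.2]
grip_width: 0.0871
grasp_force: 0.0
```

```bash
python3 - <<'E'
from cell import env
from h import *
o=env.get_obs(); print(o["tool_pos"],o["tool_rot"],o["grip_width"])
c=env.read_camera("wrist"); im=c["image"]
cv2.imwrite("pics/w5.png",im[:,:,::-1])
hsv=cv2.cvtColor(im,cv2.COLOR_RGB2HSV)
m=((hsv[...,1]<60)&(im[...,0]>125)).astype(np.uint8)
s=np.zeros_like(m); s[95:235,255:395]=m[95:235,255:395]
s=cv2.morphologyEx(s,cv2.MORPH_OPEN,np.ones((7,7)))
k=max(cv2.findContours(s,0,1)[0],key=cv2.contourArea)
P=np.array([ray(c,p,.0625)[:2] for p in k[:,0].astype(float)])
A=np.c_[2*P,np.ones(len(P))]; x=np.linalg.lstsq(A,(P**2).sum(1),rcond=None)[0]; print("fit",x[:2],np.sqrt(x[2]+x[0]**2+x[1]**2))
E
```

```text
[ 0.49400395 -0.2101396   0.40134294] [-1.79985042e+02  1.43703778e-01 -1.74868654e+01] 0.08712507977677218
fit [ 0.4979556  -0.21059063] 0.06494351458050555
```

View pics/w5.png

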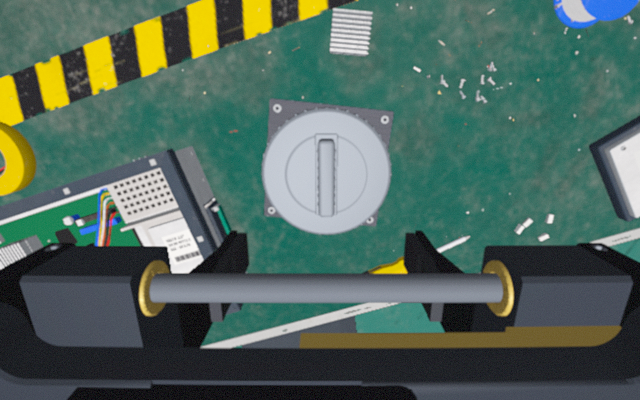

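The lid is on at (326,172), at the locked height, within about 3 mm of its starting position, and nothing is touching it. Handing in.

```bash
python3 -c "
from cell import env
print(env.sign_off())"
```

```text
the job is handed in; nothing more can be done
None
```

I put the module in the canister, locked the lid so it stays down by itself, kept clear of the other things on the bench, and handed the job in at about 34 s; sign-off gave no verdict.

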